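# Restock the flap-covered reagent crate

### The arm

A 6-joint arm with a two-finger parallel gripper is mounted at the origin on the work surface. World frame = base frame: x ahead of the robot, y to its left, z up, the work surface at z = 0. Lengths are in m, angles in rad, forces in N, time in s.
With the tool pointing down it reaches from about 0.375 to 0.925 m from the base axis. Payload 5.7 kg.
Tool frame: the origin (TCP) lies at the centre of the arm's flange, where the gripper is bolted on; the fingertips stand 173 mm ahead of it and the grasp point (between the pads) lies 155 mm ahead of it (env.hold_point_z is the distance from the TCP to the grasp point, in m); z points along the fingers, y is the line along which they close (so a half turn about z gives the same grasp; the last joint's range is limited). The gripper opens to 85 mm and grips with 20 to 120 N. Pads are 22 mm wide; open, the fingers measure 114 mm over their backs; the gripper's body (76 mm by 85 mm) begins 54 mm behind the grasp point. The pads swing forward as they close: fully open they stand 13 mm farther back than shut.
Start: joints at [-1.446, 0.359, 1.51, -0, 1.272, -0.115], TCP at [0.142, -0.583, 0.405] pointing down, gripper open.
Joint ranges: [-2.97, 2.97], [-1.01, 2.36], [0.21, 2.38], [-0.96, 4.11], [0.2, 2.71], [-2.98, 2.98]. Speed limits (rad/s): [2.39, 2.39, 3.14, 3.14, 3.14, 3.14].

### API

Orientations are given as a rotation vector (axis times angle).
In Python, from station import env gives the robot as it stands.
- The arm moves only by the shell command python3 -m handwheel 'ROWS' [FORCE]. ROWS is JSON, one flat list of numbers, 7 for each row, row after row: the turn, a rotation vector about the world's x, y, z normalised to -1 to 1, where 1 is pi rad, then the shift along the world's x, y, z normalised to -1 to 1, where 1 is 0.075 m, then the opening, from 0 (shut) to 1 (fully open). A call has exactly 10 rows; each row shifts and turns the commanded pose from where the row before left it; what a row does not reach is not made up. A row lasts 1/8 s, in which the tool goes at most 62.5 mm and 10.7 degrees, less where a joint would pass 70% of its speed; a pose out of reach is approached as far as the arm can. A call with a number of a shift or a turn outside -1 to 1 is refused whole. A call with a gripper value outside its range is refused whole. The fingers move at their own pace and stop on an object; FORCE is the grip in N (left out, the last holds). Time passes only in rows, so rows that do not move let the fingers close, or fill a call up. It gives the time, the measured TCP pose, the force, the opening and the grip force at its end, in the units of the state.
- env.state(): the state, without advancing time (a new reading comes with each control period).
- env.grab_frame(name): name is "scene" or "top" or "wrist"; returns the picture (420x560x3 uint8, blue, green, red); there is no depth.
- env.get_calibration(name): a dict with "fov_y" (degrees; the focal length in pixels is half the picture's height over the tangent of half this angle, whatever the lens; pixels are square), "cx", "cy" (the principal point, pixels), "extrinsics" (4x4, takes a point from camera to world coordinates). Camera axes: x right, y down, z forward; pixel columns grow to the right and rows downward; lengths in m; the calibration is good to about 2 mm. A picture is of the moment at which its call begins: read the wrist's pose just before it. get_calibration takes no time and is no camera call; for the wrist camera it gives the pose at the moment of the call.
- env.job_done(): hands the job in; it is judged then, once.
The state is a dict: "t": time; "joint_positions": joint angles; "dq": joint speeds; "joint_torque": joint torques, N m; "tool_pos": TCP position; "ee_rot": TCP orientation; "contact_force": force on the tool from outside, world axes, zero at the start; "moment": the same for the moment, N m; "grip_width": finger opening in m; "finger_force": force on a finger pad.
Only numpy, scipy, OpenCV 4.12 (cv2) and the standard library are available. Lean on these libraries where they do the work, as an engineer would, in place of code of your own. Each camera call takes 0.05 s, during which the arm holds its last target. There are 200 camera calls.

### The job

Find the two empty cells of the covered crate by feeling under its flaps, and put one tall bottle into each, lowered through the flap until it stands upright on the cell's floor. Do not drop a bottle or tip it over, and leave everything else on the table where it is.

Things in the scene. Friction and masses are not known exactly. Their poses are not given: they have to be found in the camera images.
- crate: Covered crate: white plastic box fixed to the table, 162 (x) by 230 (y) by 100 mm high; origin under its centre, z up. 2 cells along x by 3 along y, each under a flush grey flap. Cells are 66 (x) by 62 (y) mm inside, floor 8 mm above the table and 92 mm below the crate's top; 14 mm walls between cells. Four cells hold a hidden jar, two are empty; which is not known.
- cell0 (a point): Middle of the flap of the crate's cell in the front (-x) row, -y end, level with the crate's top, 100 mm above the table; axes as the crate's. Every flap (63 by 59 by 3 mm) is hinged on its cell's +x edge (crate axes) and swings down into the cell up to 86 degrees against a weak spring (under 1 N at its middle), then shuts by itself.
- cell1 (a point): Middle of the flap of the crate's cell in the front (-x) row, middle, level with the crate's top, 100 mm above the table; axes as the crate's. Over an empty cell a finger pushes the flap's middle down 30 mm or more with almost no force.
- cell2 (a point): Middle of the flap of the crate's cell in the front (-x) row, +y end, level with the crate's top, 100 mm above the table; axes as the crate's. Over a full cell the flap's middle gives about 10 mm, then stops hard on a jar (55 mm diameter, 80 mm high, 12 mm below the crate's top).
- cell3 (a point): Middle of the flap of the crate's cell in the back (+x) row, -y end, level with the crate's top, 100 mm above the table; axes as the crate's. A bottle let down pushes its flap open; the flap then hangs beside it on the cell's +x side.
- cell4 (a point): Middle of the flap of the crate's cell in the back (+x) row, middle, level with the crate's top, 100 mm above the table; axes as the crate's.
- cell5 (a point): Middle of the flap of the crate's cell in the back (+x) row, +y end, level with the crate's top, 100 mm above the table; axes as the crate's.
- bottle_a_mid (a point): Centre (half-way up, 67.5 mm above its foot) of one of two alike tall white plastic bottles standing on the table: 135 mm high, body 48 mm diameter up to 94 mm, above it a 30 mm diameter neck and grey screw cap (cap from 108 to 135 mm); z is its upright axis. About 150 g. Standing on a cell's floor it sticks out 43 mm above the crate.
- bottle_b_mid (a point): Centre (half-way up, 67.5 mm above its foot) of one of two alike tall white plastic bottles standing on the table: 135 mm high, body 48 mm diameter up to 94 mm, above it a 30 mm diameter neck and grey screw cap (cap from 108 to 135 mm); z is its upright axis. About 150 g. Standing on a cell's floor it sticks out 43 mm above the crate.
- loose_jar_mid (a point): Bystander: centre of a squat white jar with a wide grey lid, 55 mm diameter, 80 mm high, on the table.
- beaker_mid (a point): Bystander: centre of an open glass beaker, 66 mm diameter, 80 mm high.
- tip_box_mid (a point): Bystander: centre of a pipette tip box, 85 by 120 mm, 60 mm high (x is the short side).
- pen_mid (a point): Bystander: centre of a marker pen lying on the table, 130 mm long along its x, 14 mm thick.
Things that resemble listed ones, but are neither listed nor needed, are in the scene too. Leave any blue look-alike of the part that bears bottle_a_mid alone.

How it is judged:
At the end, for the whole second after the job is handed in: Both tall bottles stand at rest inside the crate's outline, upright within 0.1 rad, each down on a cell's floor (its centre at most 81 mm above the crate's underside, 5.5 mm above full depth) (x of bottle_a_mid in the frame of crate between -0.075 and 0.075 m and y of bottle_a_mid in the frame of crate between -0.109 and 0.109 m and z of each of bottle_a_mid, bottle_b_mid in the frame of crate below 0.081 m and angle between each of bottle_a_mid, bottle_b_mid's own z axis and vertical below 0.1 rad and linear speed of each of bottle_a, bottle_b below 0.02 m/s and x of bottle_b_mid in the frame of crate between -0.075 and 0.075 m and y of bottle_b_mid in the frame of crate between -0.109 and 0.109 m); the robot touches nothing.
It fails at once if a tall bottle is tipped over (more than 45 degrees) (angle between any of bottle_a_mid, bottle_b_mid's own z axis and vertical above 0.785 rad).
It fails at once if a tall bottle is dropped (falls free faster than 0.6 m/s, about 20 mm of fall) ((linear speed of bottle_a above 0.6 m/s and contact force between bottle_a and the fingers below 0.05 N) or (linear speed of bottle_b above 0.6 m/s and contact force between bottle_b and the fingers below 0.05 N)).
It fails at once if the loose jar, beaker, tip box or pen is moved more than 30 mm (distance of any of loose_jar_mid, beaker_mid, tip_box_mid, pen_mid from where it was at the start of the episode above 0.03 m).
It also fails if it takes over 72 s, if anything falls off the work surface, if the arm or the gripper's body presses on something with over 40 N, if the wrist force passes 120 N, or if a joint passes its speed limit or range.

## Working session

There is one attempt and no reset: what is moved stays moved. The work goes in short steps, Python scripts to look and compute and a shell command to move; the robot and the scene stay as the last step left them, time stands still between calls to the robot, and variables do not carry over. Pictures are saved under pics/ and viewed, at most 10 in all, crops included, and the job is handed in when it is done.

```bash
ls; mkdir -p pics; python3 - <<'E'
from station import env
import cv2,numpy as np
np.set_printoptions(precision=4,suppress=True)
s=env.state();print(s['t'],s['tool_pos'],s['ee_rot'],s['grip_width'],env.hold_point_z)
for n in("scene","top"):
    cv2.imwrite(f"pics/{n}0.png",env.grab_frame(n)); c=env.get_calibration(n);print(n,c)
E
```

```text
pics
0.0 [ 0.1424 -0.5825  0.4039] [-3.1172 -0.3756  0.0001] 0.08523049553793086 0.1547
scene {'fov_y': 42.2702733203539, 'cx': 282.81241901171535, 'cy': 212.26740341832897, 'extrinsics': array([[ 0.1418,  0.6682, -0.7303,  1.4389],
       [ 0.9898, -0.1032,  0.0978, -0.1993],
       [-0.01  , -0.7368, -0.6761,  0.9284],
       [ 0.    ,  0.    ,  0.    ,  1.    ]])}
top {'fov_y': 46.44340623670915, 'cx': 279.18292224757676, 'cy': 213.66933644566103, 'extrinsics': array([[ 0.018 , -0.9926,  0.1203,  0.4186],
       [-0.9997, -0.0196, -0.0117, -0.0656],
       [ 0.014 , -0.1201, -0.9927,  1.0716],
       [ 0.    ,  0.    ,  0.    ,  1.    ]])}
```

View pics/top0.png

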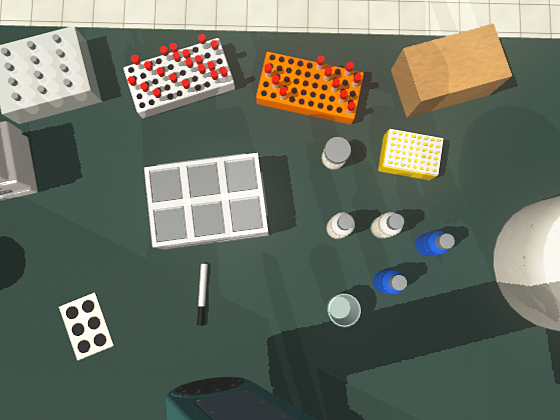

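View pics/scene0.png

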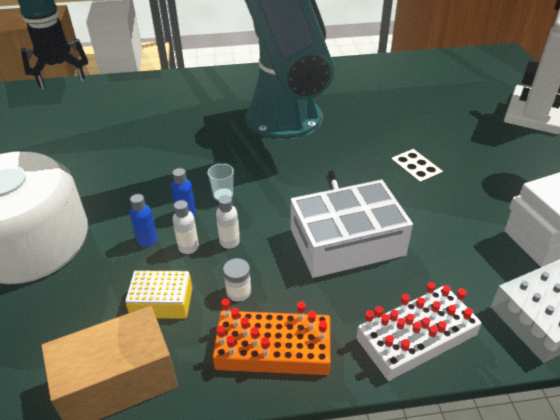

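Candidates in the top view: white bottles at (341,225) and (388,224), which I choose. Others are the blue look-alikes at (435,242) and (391,281), the squat jar at (336,153) and the beaker at (344,310). The crate is at (207,198) with six grey flaps. The close crop below is to check the choice.

```bash
cat > h.py <<'E'
from station import env
import cv2,numpy as np
np.set_printoptions(precision=4,suppress=True)
def ray(n,uv,z,c=None):
    c=c or env.get_calibration(n);f=210/np.tan(np.radians(c['fov_y'])/2)
    uv=np.atleast_2d(uv);E=c['extrinsics']
    d=np.c_[(uv[:,0]-c['cx'])/f,(uv[:,1]-c['cy'])/f,np.ones(len(uv))]@E[:3,:3].T
    return E[:3,3]+d*((z-E[2,3])/d[:,2])[:,None]
E
python3 - <<'E'
from h import *
im=cv2.imread('pics/top0.png')
cv2.imwrite('pics/crop.png',cv2.resize(im[130:340,310:470],None,fx=3.5,fy=2.8*1,interpolation=cv2.INTER_CUBIC))
cr=im[140:260,135:280]
g=cr.min(2).astype(int)
print(cr[50,30],cr[85,70],im[225,222],im[180,186])
m=((g>120)&(g<195)).astype(np.uint8)
m=cv2.morphologyEx(m,cv2.MORPH_OPEN,np.ones((5,5)))
cs,_=cv2.findContours(m,0,1)
for c in cs:
    if cv2.contourArea(c)>300:
        r=cv2.minAreaRect(c);uv=np.array(r[0])+[135,140];print(uv,r[1],r[2],ray('top',uv,.1)[0])
hsv=cv2.cvtColor(im,cv2.COLOR_BGR2HSV)
for x0,y0,x1,y1 in((325,205,362,242),(368,205,410,242)):
    p=im[y0:y1,x0:x1]; print(p.min(2)[::2,::2])
E
```

```text
[161 164 163] [158 164 163] [167 171 171] [241 247 250]
[169.9231 223.8846] (30.512544631958008, 31.132715225219727) 82.87498474121094 [0.5116 0.1398 0.1   ]
[207.6769 218.9154] (30.512544631958008, 31.132715225219727) 82.87498474121094 [0.523  0.0652 0.1   ]
[246.3429 214.1292] (29.834238052368164, 29.273767471313477) 82.56858825683594 [ 0.5341 -0.0115  0.1   ]
[166.0077 184.5615] (29.892370223999023, 29.892370223999023) 82.87498474121094 [0.5907 0.1512 0.1   ]
[203.1143 179.7218] (29.852937698364258, 30.787668228149414) 83.2901611328125 [0.6021 0.0772 0.1   ]
[240.5615 174.9923] (29.892370223999023, 30.636579513549805) 82.87498474121094 [0.6134 0.0022 0.1   ]
[[ 67  68  67  67  67  69  65  66  69  73  72  72  75  73  67  68  70  67
   71]
 [ 65  69  68  67  68  67  67  66  67  72  71  72  71  74  71  69  68  71
   68]
 [ 69  67  68  66  66  68  69  63  65  74  73  72  73  74  77  74  72  73
   47]
 [ 68  68  68  66  68  66  64  59  55  62  65  72  77  70  54  47  46  50
   49]
 [ 69  67  68  68  64  56 110 196 167 158 141 114  38  49  52  50  51  48
   47]
 [ 69  66  68  62  62 187
[... 2101 characters left out ...]
2 182 185 187 189 238 239 248 159 107 142 178 170 170 164 117
   49  54  48]
 [ 66  88 183 182 182 226 177 216 239 242 248 247 114  92 154 212 183  38
   51  50  44]
 [ 67  58 192 185 185 182 210 189 237 239 239 240 241 235 226 209 103  44
   57  73  75]
 [ 64  63  98 178 181 175 188 202 179 219 239 237 233 228 219  88  63  73
   72  74  73]
 [ 68  66  60 129 174 175 180 192 222 205 173 178 195  94  64  69  73  72
   72  74  73]
 [ 68  68  67  61  84 142 153 155 185 128 103  81  63  71  72  75  72  74
   72  71  72]
 [ 69  68  68  69  64  62  63  68  63  69  72  71  72  74  73  74  73  71
   72  71  70]
 [ 65  68  66  67  68  67  68  71  72  71  73  71  74  71  72  70  71  74
   69  71  72]]
```

View pics/crop.png

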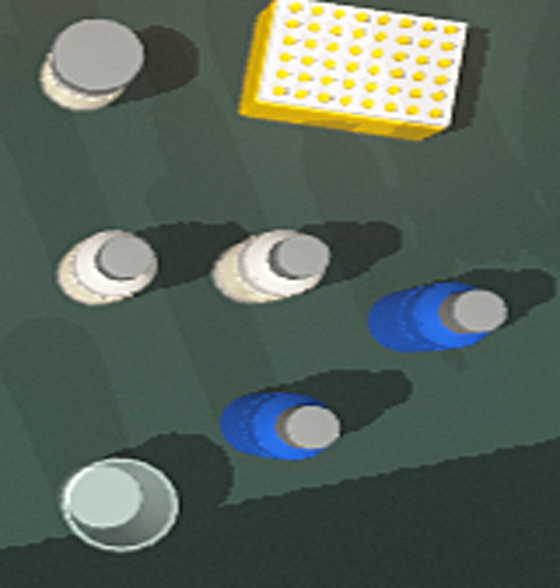

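The crop confirms two white bottles with cap tops at about full-image (346.5,220.8) and (396.3,220.6). The blue ones are separate. Next I'll compute the bottle positions and start toward cell0 with the fingers closed.

```bash
python3 - <<'E'
from h import *
print(ray('top',[[346.4,220.7],[396.3,220.6]],.135))
# cross-check with scene view caps
im=cv2.imread('pics/scene0.png')
for (x0,y0,x1,y1) in((170,195,202,215),(214,190,244,212)):
    p=im[y0:y1,x0:x1].astype(int); m=((p.max(2)-p.min(2)<22)&(p.min(2)>90)).astype(np.uint8)
    cs,_=cv2.findContours(m,0,1)
    for c in cs:
        if cv2.contourArea(c)>20:
            x,y,w,h=cv2.boundingRect(c);print(x+x0,y+y0,w,h, ray('scene',[x+x0+w/2-.5,y+y0+4],.135))
E
python3 -m handwheel '[0,0,0,0.435,0.634,0,0, 0,0,0,0.435,0.634,0,0, 0,0,0,0.435,0.634,0,0, 0,0,0,0.435,0.634,0,0, 0,0,0,0.435,0.634,0,0, 0,0,0,0.435,0.634,0,0, 0,0,0,0.435,0.634,0,0, 0,0,0,0.435,0.634,0,0, 0,0,0,0.435,0.634,0,0, 0,0,0,0.435,0.634,0,0]' 30
```

```text
[[ 0.521  -0.2065  0.135 ]
 [ 0.5231 -0.303   0.135 ]]
174 201 18 14 [[ 0.5248 -0.2992  0.135 ]]
214 194 24 18 [[ 0.5158 -0.2041  0.135 ]]
t: 1.35
tool_pos: [0.4694, -0.1055, 0.4045]
ee_rot: [-3.119, -0.376, 0.0]
contact_force: [1.6, -0.0, 0.4]
grip_width: -0.0002
finger_force: 0.0
```

```bash
python3 -m handwheel '[0,0,0,0.431,0.627,0,0, 0,0,0,0.431,0.627,0,0, 0,0,0,0,0,-0.4,0, 0,0,0,0,0,-0.4,0, 0,0,0,0,0,-0.4,0, 0,0,0,0,0,-0.4,0, 0,0,0,0,0,-0.1,0, 0,0,0,0,0,-0.06,0, 0,0,0,0,0,-0.06,0, 0,0,0,0,0,0,0]'
```

```text
t: 2.6
tool_pos: [0.5338, -0.0134, 0.2688]
ee_rot: [3.119, 0.376, 0.002]
contact_force: [-0.8, -0.1, 0.3]
grip_width: 0.0005
finger_force: 0.1
```

```bash
python3 -m handwheel '[0,0,0,0,0,-0.027,0, 0,0,0,0,0,-0.027,0, 0,0,0,0,0,-0.027,0, 0,0,0,0,0,-0.027,0, 0,0,0,0,0,-0.027,0, 0,0,0,0,0,0,0, 0,0,0,0,0,0,0, 0,0,0,0,0,0,0, 0,0,0,0,0,0,0, 0,0,0,0,0,0,0]'
```

```text
t: 3.85
tool_pos: [0.5336, -0.0133, 0.267]
ee_rot: [3.117, 0.377, 0.008]
contact_force: [-23.4, 2.2, 85.9]
grip_width: -0.0001
finger_force: 43.8
```

```bash
python3 -m handwheel '[0,0,0,0,0,0.2,0, 0,0,0,0,0,0.2,0, 0,0,0,-0.073,0.511,0,0, 0,0,0,-0.073,0.511,0,0, 0,0,0,0,0,-0.15,0, 0,0,0,0,0,-0.1,0, 0,0,0,0,0,-0.05,0, 0,0,0,0,0,-0.033,0, 0,0,0,0,0,0,0, 0,0,0,0,0,0,0]'
```

```text
t: 5.1
tool_pos: [0.5225, 0.0631, 0.2632]
ee_rot: [-3.119, -0.375, 0.0]
contact_force: [-0.5, 0.4, 0.1]
grip_width: -0.0003
finger_force: 0.2
```

Cell1 is empty: no force, and the finger went past the jar height. Next is cell2.

```bash
python3 -m handwheel '[0,0,0,0,0,0.2,0, 0,0,0,0,0,0.133,0, 0,0,0,-0.076,0.51,0,0, 0,0,0,-0.076,0.51,0,0, 0,0,0,0,0,-0.15,0, 0,0,0,0,0,-0.1,0, 0,0,0,0,0,-0.05,0, 0,0,0,0,0,-0.033,0, 0,0,0,0,0,0,0, 0,0,0,0,0,0,0]'
```

```text
t: 6.35
tool_pos: [0.5111, 0.1396, 0.2632]
ee_rot: [-3.119, -0.375, 0.0]
contact_force: [0.3, -0.7, 0.3]
grip_width: -0.0
finger_force: 0.2
```

```bash
python3 -m handwheel '[0,0,0,0,0,-0.1,0, 0,0,0,0,0,-0.1,0, 0,0,0,0,0,-0.067,0, 0,0,0,0,0,0,0, 0,0,0,0,0,0.267,0, 0,0,0,0,0,0.333,0, 0,0,0,0.153,-1,0,0, 0,0,0,0,0,-0.333,0, 0,0,0,0,0,-0.133,0, 0,0,0,0,0,-0.134,0]'
```

```text
t: 7.6
tool_pos: [0.5204, 0.0785, 0.2426]
ee_rot: [-3.119, -0.376, 0.001]
contact_force: [-1.4, 0.1, 0.5]
grip_width: 0.0002
finger_force: 0.2
```

```bash
python3 -m handwheel '[0,0,0,0,0,0.78,0, 0,0,0,0,0,0.78,0, 0,0,0,0,-0.76,0,0.75, 0,0,0,0,-0.76,0,0.75, 0,0,0,0,-0.76,0,0.75, 0,0,0,0,-0.76,0,0.75, 0,0,0,0,-0.76,0,0.75, 0,0,0,0,0,0,0.75, 0,0,0,0,0,0,0.75, 0,0,0,0,0,0,0.75]'
python3 - <<'E'
from h import *
s=env.state();c=env.get_calibration('wrist');im=env.grab_frame('wrist');cv2.imwrite('pics/w1.png',im)
E=c['extrinsics'];f=210/np.tan(np.radians(c['fov_y'])/2)
for p in([.521,-.2065,.135],[.523,-.303,.135]):
    q=E[:3,:3].T@(np.array(p)-E[:3,3]);print(p,f*q[0]/q[2]+c['cx'],f*q[1]/q[2]+c['cy'],f*.015/q[2])
E
```

```text
t: 8.85
tool_pos: [0.5205, -0.2052, 0.3599]
ee_rot: [-3.118, -0.379, 0.001]
contact_force: [0.7, 0.8, 0.6]
grip_width: 0.0641
finger_force: 0.0
[0.521, -0.2065, 0.135] 282.399208879714 233.18209094303194 22.928612820305563
[0.523, -0.303, 0.135] 421.970606804329 262.29573820237897 22.24346013333139
```

View pics/w1.png

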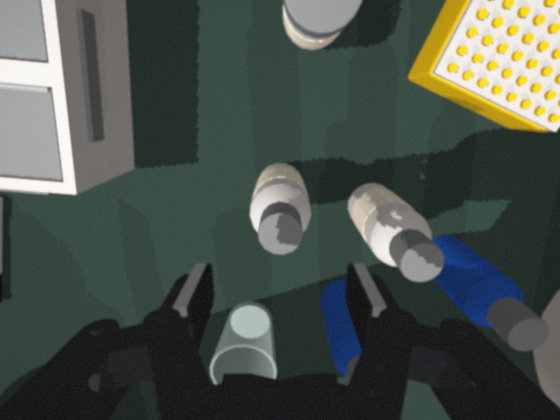

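Wrist view: bottle A's cap is at (281,231), predicted (282,233). B's cap is at (418,258), predicted (422,262), so B is at about (0.525,-0.300). Descending on A and gripping the cap.

```bash
python3 -m handwheel '[0,0,0,0.013,0,-0.4,0.75, 0,0,0,0,0,-0.4,0.75, 0,0,0,0,0,-0.3,0.75, 0,0,0,0,0,-0.1,0.75, 0,0,0,0,0,0,0.2, 0,0,0,0,0,0,0.1, 0,0,0,0,0,0,0, 0,0,0,0,0,0,0, 0,0,0,0,0,0,0, 0,0,0,0,0,0,0]' 40
```

```text
t: 10.15
tool_pos: [0.5219, -0.207, 0.271]
ee_rot: [3.118, 0.375, 0.002]
contact_force: [-0.8, 1.7, 6.1]
grip_width: 0.0291
finger_force: 40.3
```

```bash
python3 -m handwheel '[0,0,0,0,0,0.2,0, 0,0,0,0,0,0.6,0, 0,0,0,0,0,0.6,0, 0,0,0,0,0.1,0.4,0, 0,0,0,-0.028,0.75,0,0, 0,0,0,-0.028,0.75,0,0, 0,0,0,-0.028,0.75,0,0, 0,0,0,-0.028,0.75,0,0, 0,0,0,-0.028,0.75,0,0, 0,0,0,-0.028,0.7,0,0]'
python3 -m handwheel '[0,0,0,0,0.06,0,0, 0,0,0,0,0,0,0, 0,0,0,0,0,0,0, 0,0,0,0,0,0,0, 0,0,0,0,0,0,0, 0,0,0,0,0,0,0, 0,0,0,0,0,0,0, 0,0,0,0,0,0,0, 0,0,0,0,0,0,0, 0,0,0,0,0,0,0]'
python3 - <<'E'
from h import *
a=env.grab_frame('top');b=env.grab_frame('scene')
cv2.imwrite('pics/c1.png',np.hstack([cv2.resize(a[100:280,120:300],(400,400)),cv2.resize(b[60:280,230:450],(400,400))]))
E
```

```text
t: 11.4
tool_pos: [0.5083, 0.1361, 0.4058]
ee_rot: [3.119, 0.376, 0.001]
contact_force: [0.7, 0.1, -1.3]
grip_width: 0.029
finger_force: 40.0
t: 12.65
tool_pos: [0.5089, 0.1389, 0.405]
ee_rot: [-3.119, -0.376, -0.0]
contact_force: [-0.1, -0.4, -1.2]
grip_width: 0.0293
finger_force: 40.3
```

View pics/c1.png

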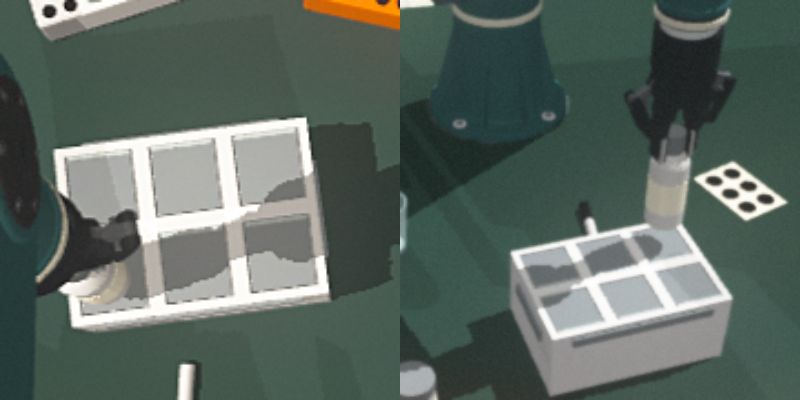

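Bottle A hangs upright over cell2. Lowering it through the flap.

```bash
python3 -m handwheel '[0,0,0,0,0,-0.35,0, 0,0,0,0,0,-0.2,0, 0,0,0,0,0,-0.2,0, 0,0,0,0,0,-0.2,0, 0,0,0,0,0,-0.2,0, 0,0,0,0,0,-0.2,0, 0,0,0,0,0,-0.2,0, 0,0,0,0,0,0,0, 0,0,0,0,0,0,0, 0,0,0,0,0,0,0]'
```

```text
t: 14.0
tool_pos: [0.5092, 0.1389, 0.2893]
ee_rot: [-3.119, -0.376, -0.002]
contact_force: [-0.2, -0.5, -0.8]
grip_width: 0.029
finger_force: 40.3
```

Free of side force. Lowering the last 10 mm.

```bash
python3 -m handwheel '[0,0,0,0,0,-0.05,0, 0,0,0,0,0,-0.04,0, 0,0,0,0,0,-0.03,0, 0,0,0,0,0,-0.02,0, 0,0,0,0,0,0,0, 0,0,0,0,0,0,0, 0,0,0,0,0,0,0, 0,0,0,0,0,0,0, 0,0,0,0,0,0,0, 0,0,0,0,0,0,0]'
```

```text
t: 15.25
tool_pos: [0.509, 0.139, 0.279]
ee_rot: [-3.119, -0.376, -0.001]
contact_force: [-2.0, -0.2, 6.5]
grip_width: 0.0291
finger_force: 41.0
```

```bash
python3 -m handwheel '[0,0,0,0,0,0,0.4, 0,0,0,0,0,0,0.5, 0,0,0,0,0,0,0.6, 0,0,0,0,0,0,0.65, 0,0,0,0,0,0.2,0.65, 0,0,0,0,0,0.6,0.65, 0,0,0,0,0,0.6,0.65, 0,0,0,0,-0.7,0.1,0.65, 0,0,0,0,-0.8,0,0.65, 0,0,0,0,-0.8,0,0.7]'
python3 - <<'E'
from h import *
a=env.grab_frame('top');b=env.grab_frame('scene')
cv2.imwrite('pics/c2.png',np.hstack([cv2.resize(a[100:280,120:300],(400,400)),cv2.resize(b[140:360,170:450],(400,315)).repeat(1,0) if 0 else cv2.resize(b[100:320,230:450],(400,400))]))
E
```

```text
t: 16.5
tool_pos: [0.5088, -0.0351, 0.3924]
ee_rot: [3.118, 0.377, 0.004]
contact_force: [0.7, 0.0, 0.1]
grip_width: 0.0595
finger_force: 0.0
```

View pics/c2.png

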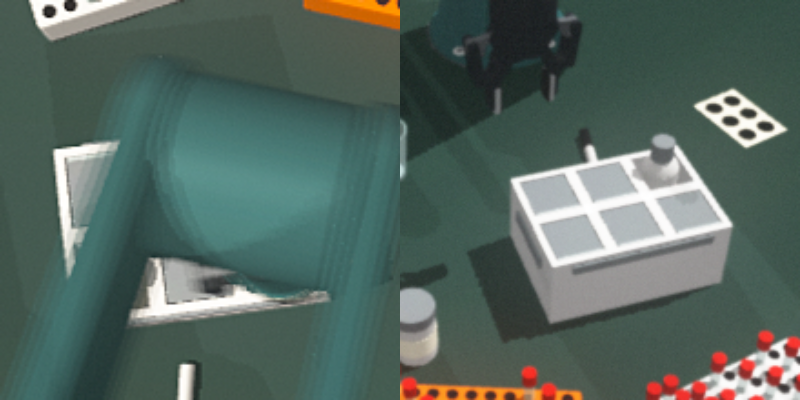

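Bottle A stands upright in cell2. Going to bottle B.

```bash
python3 -m handwheel '[0,0,0,0.043,-0.71,0,0.75, 0,0,0,0.043,-0.71,0,0.75, 0,0,0,0.043,-0.71,0,0.75, 0,0,0,0.043,-0.71,0,0.75, 0,0,0,0.043,-0.71,0,0.75, 0,0,0,0,0,-0.3,0.75, 0,0,0,0,0,0,0.75, 0,0,0,0,0,0,0.75, 0,0,0,0,0,0,0.75, 0,0,0,0,0,0,0.75]'
python3 - <<'E'
from h import *
c=env.get_calibration('wrist');im=env.grab_frame('wrist')
cv2.imwrite('pics/w2.png',im)
E=c['extrinsics'];f=210/np.tan(np.radians(c['fov_y'])/2)
p=[.525,-.300,.135];q=E[:3,:3].T@(np.array(p)-E[:3,3]);print(p,f*q[0]/q[2]+c['cx'],f*q[1]/q[2]+c['cy'],f*.015/q[2])
E
```

```text
t: 17.85
tool_pos: [0.5253, -0.2994, 0.3691]
ee_rot: [3.118, 0.377, 0.001]
contact_force: [-0.3, -0.4, -0.6]
grip_width: 0.064
finger_force: 0.0
[0.525, -0.3, 0.135] 280.3761887224938 229.24186044800345 21.978546900020074
```

View pics/w2.png

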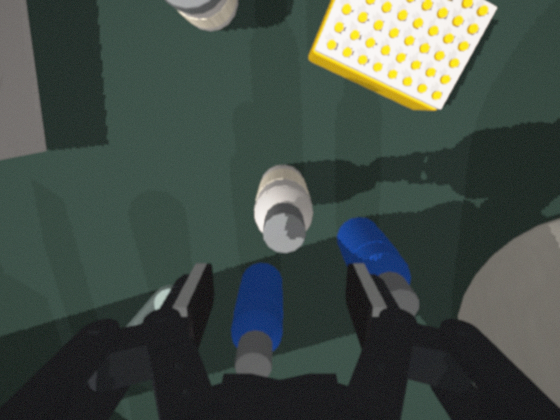

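Cap B is at (284,231), about 2.5 mm to -y, and the blue bottles are clear of the fingers. Correcting and gripping.

```bash
python3 -m handwheel '[0,0,0,0,-0.033,-0.3,0.62, 0,0,0,0,0,-0.4,0.62, 0,0,0,0,0,-0.4,0.62, 0,0,0,0,0,-0.2,0.62, 0,0,0,0,0,0,0.3, 0,0,0,0,0,0,0.1, 0,0,0,0,0,0,0, 0,0,0,0,0,0,0, 0,0,0,0,0,0,0, 0,0,0,0,0,0,0]' 40
```

```text
t: 19.15
tool_pos: [0.525, -0.3024, 0.271]
ee_rot: [3.119, 0.376, 0.0]
contact_force: [0.2, 0.2, -0.2]
grip_width: 0.0291
finger_force: 39.6
```

```bash
python3 -m handwheel '[0,0,0,0,0,0.2,0, 0,0,0,0,0,0.6,0, 0,0,0,0,0,0.6,0, 0,0,0,0,0.1,0.4,0, 0,0,0,-0.011,0.75,0,0, 0,0,0,-0.011,0.75,0,0, 0,0,0,-0.011,0.75,0,0, 0,0,0,-0.011,0.75,0,0, 0,0,0,-0.011,0.75,0,0, 0,0,0,-0.011,0.75,0,0]'
python3 -m handwheel '[0,0,0,0,0.2,0,0, 0,0,0,0,0.09,0,0, 0,0,0,0,0,0,0, 0,0,0,0,0,0,0, 0,0,0,0,0,0,0, 0,0,0,0,0,0,0, 0,0,0,0,0,0,0, 0,0,0,0,0,0,0, 0,0,0,0,0,0,0, 0,0,0,0,0,0,0]'
```

```text
t: 20.4
tool_pos: [0.5198, 0.0444, 0.407]
ee_rot: [3.119, 0.375, 0.003]
contact_force: [1.0, -0.1, -1.1]
grip_width: 0.0293
finger_force: 40.0
t: 21.65
tool_pos: [0.5201, 0.0644, 0.4058]
ee_rot: [-3.119, -0.376, -0.0]
contact_force: [-0.2, 0.3, -1.7]
grip_width: 0.0291
finger_force: 40.1
```

```bash
python3 -m handwheel '[0,0,0,0,0,-0.35,0, 0,0,0,0,0,-0.2,0, 0,0,0,0,0,-0.2,0, 0,0,0,0,0,-0.2,0, 0,0,0,0,0,-0.2,0, 0,0,0,0,0,-0.2,0, 0,0,0,0,0,-0.2,0, 0,0,0,0,0,0,0, 0,0,0,0,0,0,0, 0,0,0,0,0,0,0]'
```

```text
t: 22.9
tool_pos: [0.5204, 0.0644, 0.2901]
ee_rot: [3.119, 0.376, 0.002]
contact_force: [-0.3, 0.0, -1.4]
grip_width: 0.0291
finger_force: 40.2
```

```bash
python3 -m handwheel '[0,0,0,0,0,-0.05,0, 0,0,0,0,0,-0.04,0, 0,0,0,0,0,-0.03,0, 0,0,0,0,0,-0.03,0, 0,0,0,0,0,0,0, 0,0,0,0,0,0,0, 0,0,0,0,0,0,0, 0,0,0,0,0,0,0, 0,0,0,0,0,0,0, 0,0,0,0,0,0,0]'
```

```text
t: 24.15
tool_pos: [0.5201, 0.0644, 0.2789]
ee_rot: [3.119, 0.376, 0.001]
contact_force: [-0.8, -0.0, 7.0]
grip_width: 0.0291
finger_force: 40.9
```

On the floor. Opening a little, because the neighbouring cap is close, then lifting away.

```bash
python3 -m handwheel '[0,0,0,0,0,0,0.4, 0,0,0,0,0,0,0.45, 0,0,0,0,0,0,0.5, 0,0,0,0,0,0,0.55, 0,0,0,0,0,0.2,0.55, 0,0,0,0,0,0.6,0.55, 0,0,0,0,0,0.6,0.55, 0,0,0,0,-0.7,0.1,0.55, 0,0,0,0,-0.8,0,0.55, 0,0,0,0,-0.8,0,0.55]'
python3 -m handwheel '[0,0,0,0,-0.7,0,0.55, 0,0,0,0,0,0,0.55, 0,0,0,0,0,0,0.55, 0,0,0,0,0,0,0.55, 0,0,0,0,0,0,0.55, 0,0,0,0,0,0,0.55, 0,0,0,0,0,0,0.55, 0,0,0,0,0,0,0.55, 0,0,0,0,0,0,0.55, 0,0,0,0,0,0,0.55]'
python3 - <<'E'
from h import *
a=env.grab_frame('top');b=env.grab_frame('scene')
cv2.imwrite('pics/c3.png',np.hstack([cv2.resize(a[100:280,120:300],(400,400)),cv2.resize(b[100:320,230:450],(400,400))]))
E
```

```text
t: 25.4
tool_pos: [0.52, -0.1096, 0.3925]
ee_rot: [3.118, 0.377, 0.003]
contact_force: [1.5, -0.4, 0.8]
grip_width: 0.0469
finger_force: 0.0
t: 26.65
tool_pos: [0.52, -0.1607, 0.3908]
ee_rot: [-3.119, -0.376, 0.0]
contact_force: [-0.5, -0.3, 0.8]
grip_width: 0.0472
finger_force: 0.0
```

View pics/c3.png

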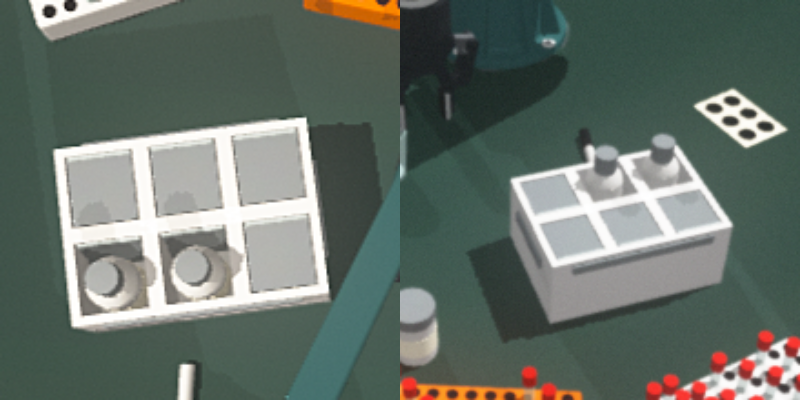

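Both bottles stand upright in cells 1 and 2, the caps sit at equal height, and the gripper is clear.

```bash
python3 -c "from station import env; print(env.job_done())"
```

```text
the job is handed in; nothing more can be done
None
```

I found cells 1 and 2 empty by feel and stood one tall bottle upright on the floor of each, then handed the job in at about 27 s; `env.job_done()` returned no verdict.

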